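Stow the big float upright under its keeper before casting off

TASK

Stow the orange float before the boat moves off: swing the stand's keeper arm all the way out to the side, lift the float out of the leaning tube and seat it gently, upright and fully home, in the blue cup of the stand, then let go of it. Finally swing the keeper arm all the way back over the top of the float. Leave the mug, fly box, dispenser and spoon lure where they are.

Things in the scene. Friction and masses are not known exactly. Their poses are not given: they have to be found in the camera images.
- float_mid (a point): Centre of the orange float, half-way along its axis (z, towards the stem's end). Round, 140 mm long, 50 to 100 g. Measured from its underside: base tapers out from 28 mm wide at 2 mm to 56 mm at 22 mm, body 64 mm wide at 32 to 52 mm, narrowing to 26 mm at 84 mm, then a white stem 24 mm wide up to 140 mm, to be gripped. It starts lying in the leaning tube, stem sticking out.
- rest: Fixed black tube on a steel foot; origin on the table just in front of it. The tube leans 35 degrees from vertical towards this body's -x (roughly to the robot): 78 mm wide outside, 70 inside, 64 deep, open at its upper end. Middle of its underside at (100, 0, 45) mm here; axis rises along (-0.574, 0, 0.819), the float's lies along it. 75 mm of pull along the axis frees the float.
- stand: Fixed stand; origin on the table under the middle of the cup. A dark wooden disc 100 mm wide, 12 mm thick, with a blue round cup, rim 42 mm above the table, 67 mm wide outside. A steel post 16 mm thick stands at +80 mm along this body's x; the keeper arm is hinged about it, at its top.
- cup_seat (a point): Point on the cup's vertical axis where the middle of the float's underside is when it is fully home, 19.5 mm above the table. The cup is a cone hollow that fits the float's taper, about 58 mm wide inside at the rim (22 mm above this point), so the float centres itself. The float's top then stands 160 mm above the table.
- keeper_pin (a point): Middle of the upright red pin at the free end of the keeper arm: 16 mm wide, standing from 174 to 208 mm above the table, this point at 190 mm and 115 mm from the hinge line. The arm is a flat steel bar 18 mm wide, underside 166 mm above the table, so it passes just over the seated float.
- keeper (a joint): Angle of the keeper arm in rad. 0 (a stop): it lies straight over the cup, along the stand's -x from the post. It grows as the arm swings clockwise seen from above, towards the stand's +y; 1.4 (a stop): fully out to the side. Light friction (0.05 N m) holds it where it is left.
- mug: Bystander: black ceramic mug, empty, 80 mm across with a handle, 92 mm tall; origin at its underside.
- fly_box: Bystander: flat aluminium box 95 x 150 x 32 mm; origin at its underside.
- dispenser: Bystander: yellow push dispenser 45 x 70 mm, 78 mm tall with its black button; origin at its underside.
- spoon_lure: Bystander: flat stainless spoon lure about 110 mm long, 34 mm wide, 6 mm thick; origin at its underside.
There are look-alikes about, which are no part of the job. There is more than one size of the stand; the one meant has the size given above.

How it is judged:
By the outcome, as a careful person would: the job done as asked, in the order asked, and still so for the second after the job is handed in, with the robot touching nothing.
It also fails if it takes over 67 s, if anything falls off the work surface, if the arm or the gripper's body presses on something with over 40 N, if the wrist force passes 120 N, or if a joint passes its speed limit or range.

ROBOT

A 6-joint arm with a two-finger parallel gripper is mounted at the origin on the work surface. World frame = base frame: x ahead of the robot, y to its left, z up, the work surface at z = 0. Lengths are in m, angles in rad, forces in N, time in s.
With the tool pointing down it reaches from about 0.3 to 0.75 m from the base axis. Payload 8.5 kg.
Tool frame: the origin (TCP) lies on the centre line of the jaws, within the pads' length; the fingertips stand 11 mm ahead of it and the grasp point (between the pads) lies 8 mm behind it; z points along the fingers, y is the line along which they close (so a half turn about z gives the same grasp; the last joint's range is limited). The gripper opens to 85 mm and grips with 20 to 120 N. Pads are 22 mm wide; open, the fingers measure 114 mm over their backs; the gripper's body (76 mm by 85 mm) begins 54 mm behind the grasp point. The pads swing forward as they close: fully open they stand 13 mm farther back than shut.
Start: joints at [1.13, 0.381, 1.297, -0, 1.464, -0.215], TCP at [0.123, 0.536, 0.242] pointing down, gripper open.
Joint ranges: [-3.11, 3.11], [-0.89, 2.33], [0.22, 2.48], [-1.42, 4.56], [0.17, 2.85], [-2.88, 2.88]. Speed limits (rad/s): [2.39, 2.39, 3.14, 3.14, 3.14, 3.14].

INTERFACE

Orientations are given as a rotation vector (axis times angle).
In Python, from workcell import read_state, snapshot, hand_in gives the robot as it stands. The module is installed in compiled form; this text tells all that it offers.
- The arm moves only by the tool step_arm, never from a script. Its arguments are lists of equal length, an entry for each row: "hand": the gripper's target within -1 to 1 (fully open at 1, half-way at 0, shut at -1); "translation": the shift along the world's x, y, z normalised to -1 to 1, where 1 is 25 mm, a list of three; "spin": the turn about the world's z normalised to -1 to 1, where 1 is 4 degrees. In form: {"hand": [hand, ...], "translation": [[tx, ty, tz], ...], "spin": [spin, ...]}. A call has 1 to 20 rows; each row shifts and turns the commanded pose from where the row before left it; what a row does not reach is not made up. A row lasts 1/8 s, in which the tool goes at most 62.5 mm and 10.7 degrees, less where a joint would pass 70% of its speed; a pose out of reach is approached as far as the arm can. A call with a number of a shift or a turn outside -1 to 1 is refused whole. A call with a gripper value outside its range is refused whole. The fingers move at their own pace and stop on an object; "grip_force" is the grip in N (left out, the last holds). Time passes only in rows, so rows that do not move let the fingers close. It gives the time, the measured TCP pose, the force, the opening and the grip force at its end, in the units of the state.
- read_state(): the state, without advancing time (a new reading comes with each control period).
- snapshot(name): name is "scene" or "top" or "wrist"; returns a dict with "img" (400x640x3 uint8, red, green, blue), "fx", "fy", "cx", "cy" (pixels), "R" (3x3) and "t" (3): a world point X has camera coordinates R X + t. Camera axes: x right, y down, z forward; pixel columns grow to the right and rows downward; lengths in m; the calibration is good to about 2 mm. A picture is of the moment at which its call begins. There is no depth.
- hand_in(): hands the job in; it is judged then, once.
The state is a dict: "t": time; "qpos": joint angles; "joint_velocities": joint speeds; "joint_efforts": joint torques, N m; "tool_pos": TCP position; "tcp_rot": TCP orientation; "contact_force": force on the tool from outside, world axes, zero at the start; "wrist_torque": the same for the moment, N m; "opening": finger opening in m; "gripper_force": force on a finger pad.
Only numpy, scipy, OpenCV 4.12 (cv2) and the standard library are available. Lean on these libraries where they do the work, as an engineer would, in place of code of your own. Each camera call takes 0.05 s, during which the arm holds its last target. There are 200 camera calls.

## Working session

There is one attempt and no reset: what is moved stays moved. The work goes in short steps, Python scripts to look and compute and a tool call to move; the robot and the scene stay as the last step left them, time stands still between calls to the robot, and variables do not carry over. Pictures are saved under pics/ and viewed, at most 13 in all, crops included, and the job is handed in when it is done.

Besides the shell and the picture viewer there is one more tool, called after ">>>" as name(argument=value, ...), one argument or row to a line, values as JSON. step_arm: Moves the arm, as the interface text tells. Scaled input: -1 to 1 covers 25 mm each way for a shift and 4 degrees each way for a turn. Its arguments: {"type":"object","properties":{"hand":{"type":"array"},"translation":{"type":"array"},"spin":{"type":"array"},"grip_force":{"type":"number"}},"required":["hand","translation","spin"]}

```bash
mkdir -p pics; cat > h.py <<'E'
import numpy as np, cv2
from workcell import read_state, snapshot, hand_in
def snap(n,f=None):
    s=snapshot(n); s['R']=np.array(s['R']); s['t']=np.array(s['t'])
    if f: cv2.imwrite('pics/'+f,s['img'][:,:,::-1])
    return s
def ray(s,u,v):
    d=s['R'].T@np.array([(u-s['cx'])/s['fx'],(v-s['cy'])/s['fy'],1]); return -s['R'].T@s['t'],d
def onz(s,u,v,z):
    c,d=ray(s,u,v); return c+d*(z-c[2])/d[2]
def tri(s1,p1,s2,p2):
    c1,d1=ray(s1,*p1);c2,d2=ray(s2,*p2)
    a=np.linalg.lstsq(np.c_[d1,-d2],c2-c1,rcond=None)[0]
    A=c1+a[0]*d1;B=c2+a[1]*d2
    return (A+B)/2,np.linalg.norm(A-B)
def proj(s,X):
    c=s['R']@np.array(X)+s['t'];return np.array([s['fx']*c[0]/c[2]+s['cx'],s['fy']*c[1]/c[2]+s['cy']])
E
python3 - <<'E'
from h import *
a=snap('scene');b=snap('top')
for n,s in(('scene',a),('top',b)):
    cv2.imwrite(f'pics/{n}0.png',s['img'][:,:,::-1]); print(n,-s['R'].T@s['t'],s['R'][2],s['fx'])
print(read_state())
E
```

```text
scene [ 1.02462949 -0.68047682  1.33071624] [-0.33582035  0.4758591  -0.81288549] 450.9380412171492
top [ 0.3477597  -0.01173905  1.47815121] [ 0.1130247   0.01258796 -0.99351244] 511.8956249572017
{'t': 0.1, 'qpos': array([ 1.12972174e+00,  3.81114564e-01,  1.29814158e+00, -4.67872912e-06,
        1.46362508e+00, -2.15273582e-01]), 'joint_velocities': array([-0.00183126, -0.00042966, -0.00242732,  0.00022907, -0.00045621,
       -0.00020039]), 'joint_efforts': array([ 3.79013683e-03, -4.49226415e+01, -2.31652129e+01, -1.77926809e-04,
        3.74978976e-03, -2.76611672e-05]), 'tool_pos': array([0.12301884, 0.53581129, 0.2417957 ]), 'tcp_rot': array([-3.53887224e-01, -3.12118292e+00,  1.91816755e-03]), 'contact_force': array([ 0.77178491,  0.61922246, -0.02375169]), 'wrist_torque': array([ 0.04116245, -0.01230044, -0.05023888]), 'gripper_force': 0.0, 'opening': 0.08539707733886476}
```

View pics/scene0.png

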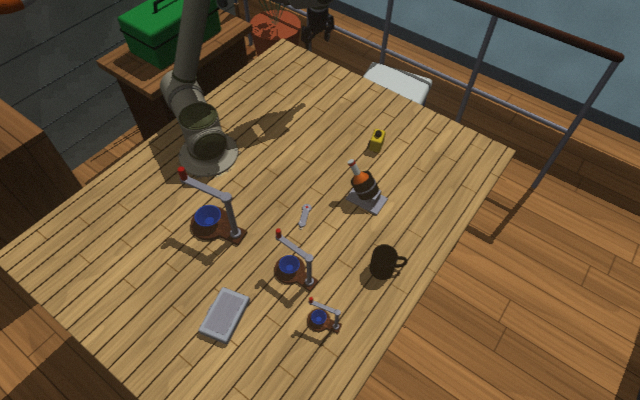

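View pics/top0.png

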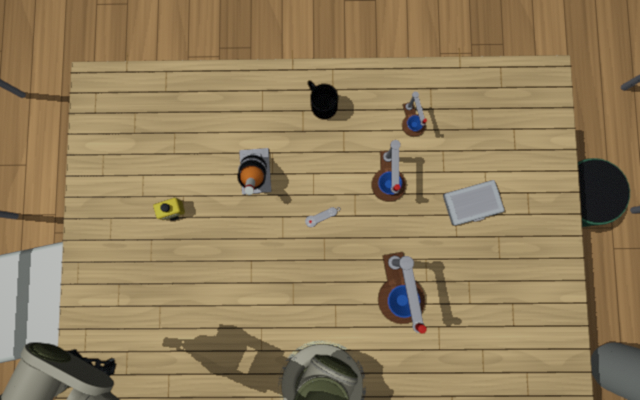

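Scene: stands at (289,267) mid, (208,217) large and (318,320) small. The float is in the tube at (365,185). In the top view the stands are at (389,185), (402,300) and (415,124), and the float is at (252,175). I'll measure the sizes to choose between the stands.

```bash
python3 - <<'E'
from h import *
a=snap('scene');b=snap('top')
def blobs(s,lo,hi,mn=12,lo2=None,hi2=None):
    h=cv2.cvtColor(s['img'],cv2.COLOR_RGB2HSV); m=cv2.inRange(h,lo,hi)
    if lo2: m|=cv2.inRange(h,lo2,hi2)
    n,_,st,c=cv2.connectedComponentsWithStats(m)
    return [(st[i][:5].tolist(),c[i].round(1)) for i in range(1,n) if st[i][4]>=mn]
for n,s in(('scene',a),('top',b)):
    print(n)
    for nm,args in dict(blue=((108,130,50),(128,255,255)),red=((0,200,90),(4,255,255),8,(174,200,90),(180,255,255)),orange=((6,190,100),(14,255,255))).items():
        for x in blobs(s,*args): print(nm,x)
# pins
for A,B in (((278.5,233),(396,187)),((182,174),(421,329)),((310.5,300),(424,121))): print('pin',tri(a,A,b,B))
c=b['img'][60:220,220:460];d=a['img'][140:340,230:430]
cv2.imwrite('pics/crop1.png',np.hstack([cv2.resize(c,(480,320),interpolation=2),cv2.resize(d,(320,320),interpolation=2)])[:,:,::-1])
E
```

```text
scene
blue ([195, 206, 26, 20, 406], array([207.1, 215.4]))
blue ([279, 256, 20, 17, 236], array([288.1, 264.6]))
blue ([312, 310, 14, 14, 127], array([317.9, 317.3]))
red ([178, 167, 6, 5, 25], array([180.4, 168.9]))
red ([276, 229, 4, 4, 12], array([277.7, 230.2]))
orange ([0, 0, 16, 3, 37], array([6.2, 0.8]))
orange ([356, 172, 13, 12, 101], array([361.7, 177.4]))
top
blue ([408, 116, 14, 15, 160], array([414.2, 123.1]))
blue ([379, 172, 15, 23, 218], array([385.4, 182.6]))
blue ([400, 178, 2, 8, 14], array([400.5, 181.5]))
blue ([388, 286, 23, 31, 520], array([399. , 301.7]))
red ([394, 185, 5, 5, 13], array([396.5, 187.2]))
red ([417, 325, 9, 7, 26], array([421.2, 327.3]))
orange ([241, 166, 20, 18, 228], array([250.5, 173.5]))
pin (array([ 0.52754605, -0.19464923,  0.18701431]), np.float64(0.00098967568082501))
pin (array([ 0.18276191, -0.23554121,  0.24500951]), np.float64(0.0033715068750956832))
pin (array([ 0.71428344, -0.28365657,  0.12681238]), np.float64(0.0004525492481444709))
```

View pics/crop1.png

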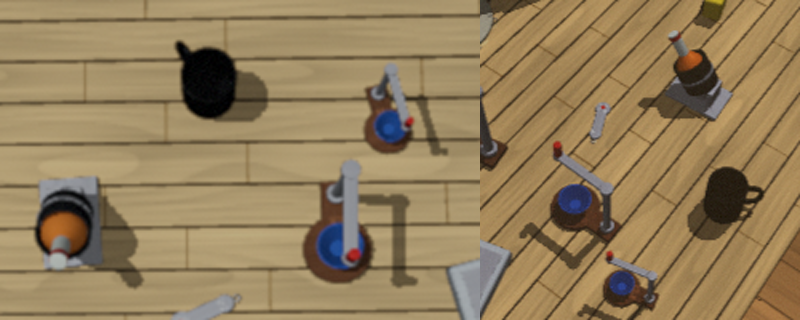

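The mid stand's pin triangulates to z = 0.187, against 0.190 specified. The large stand's pin is at 0.245 and the small one's at 0.127, so I choose the mid stand (scene 289,267; top 389,185). Next I measure its cup and hinge, and the float's axis.

```bash
python3 - <<'E'
from h import *
a=snap('scene');b=snap('top')
P,e=tri(a,(278,232),b,(396.5,187)); H,e2=tri(a,(308.7,257),b,(395.5,145)); print('pin',P,e,'hinge',H,e2,np.linalg.norm((P-H)[:2]))
for s,nm in((a,'scene'),(b,'top')):
    h=cv2.cvtColor(s['img'],cv2.COLOR_RGB2HSV); m=cv2.inRange(h,(108,100,30),(128,255,255))
    x,y,w,hh=(265,245,45,40) if nm=='scene' else (370,165,40,40)
    mm=np.zeros_like(m);mm[y:y+hh,x:x+w]=m[y:y+hh,x:x+w]
    pts=np.argwhere(mm)[:,::-1]; hull=cv2.convexHull(pts.astype(np.int32)); el=cv2.fitEllipse(hull)
    print(nm,'blue ell',el,onz(s,*el[0],.036),onz(s,*el[0],.042))
c=cv2.resize(b['img'][140:210,225:285],None,fx=6,fy=6,interpolation=2);d=cv2.resize(a['img'][150:220,340:400],None,fx=6,fy=6,interpolation=2)
cv2.imwrite('pics/crop2.png',np.hstack([c,d])[:,:,::-1])
E
```

```text
pin [ 0.52668644 -0.19519462  0.19258317] 0.0007829053062560305 hinge [ 0.64069211 -0.1979231   0.17026303] 0.0028104653361395956 0.11403830839971253
scene blue ell ((288.7428894042969, 263.8981018066406), (17.647172927856445, 20.684345245361328), 79.01358795166016) [ 0.56152257 -0.19874197  0.036     ] [ 0.56366871 -0.20097444  0.042     ]
top blue ell ((389.8417053222656, 182.82290649414062), (22.227720260620117, 23.947229385375977), 106.29942321777344) [ 0.56034217 -0.19928051  0.036     ] [ 0.55945773 -0.19850025  0.042     ]
```

View pics/crop2.png

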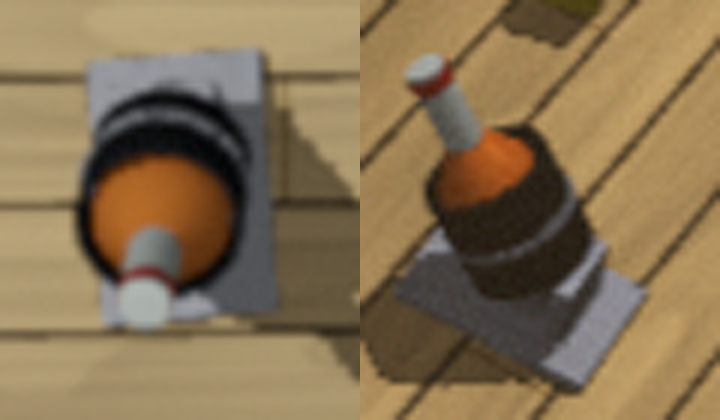

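The crop shows the float's stem tip with a red ring, at top (249.2,190.0) and scene (351.7,161.7). The choice of float and mid stand is confirmed: cup to hinge is 80 mm, and hinge to pin is 114 mm.

```bash
python3 - <<'E'
from h import *
a=snap('scene');b=snap('top')
f=lambda u,v:(225+u/6,140+v/6); g=lambda u,v:(340+(u-360)/6,150+v/6)
T,e=tri(a,g(428,70),b,f(145,302)); print('tip',T,e)
T2,e=tri(a,g(436,85),b,f(148,278)); print('ring',T2,e)
for p in ((88,65),(105,325),(262,52),(278,308)): print('plate top',onz(b,*f(*p),.008))
for p in ((400,285),(580,388),(645,290)): print('plate scn',onz(a,*g(*p),.008))
# mouth: predicted from tip for yaw guesses
for yaw in (-.05,0,.05,.1):
    d=np.array([-.574*np.cos(yaw),-.574*np.sin(yaw),.819]); m=T-d*75
    m=T-d*.078; print(yaw,'mouth ctr px top',(proj(b,m)-[225,140])*6,'scene',(proj(a,m)-[340,150])*6+[360,0])
R=cv2.Rodrigues(read_state()['tcp_rot'])[0]; print(R)
s=snap('wrist'); print(s['fx'],-s['R'].T@s['t'])
E
```

```text
tip [0.52878386 0.18543471 0.15248679] 0.004541735437381531
ring [0.53838671 0.18333036 0.14883679] 0.0005495886649944404
plate top [0.66365416 0.23383474 0.008     ]
plate top [0.53562838 0.22445612 0.008     ]
plate top [0.6691598  0.14879075 0.008     ]
plate top [0.54307298 0.14072974 0.008     ]
plate scn [0.55110744 0.14424275 0.008     ]
plate scn [0.67752884 0.14685822 0.008     ]
plate scn [0.6709126  0.23015627 0.008     ]
-0.05 mouth ctr px top [167.47943767 220.16718903] scene [478.07097324 179.82342281]
0 mouth ctr px top [162.60920725 220.09713482] scene [480.28449356 177.44109495]
0.05 mouth ctr px top [157.73766682 220.26824225] scene [482.33489968 174.97015201]
0.1 mouth ctr px top [152.87686108 220.68007704] scene [484.21726688 172.41711671]
[[-9.74620018e-01  2.23865606e-01 -1.01194423e-04]
 [ 2.23865624e-01  9.74619990e-01 -2.39479078e-04]
 [ 4.50149783e-05 -2.56055056e-04 -9.99999966e-01]]
284.4781222424149 [0.04764994 0.55231128 0.37248833]
```

>>> step_arm(
  hand=[0,0,0,0,0,0,0,0,0,0,0,0,0,0,0,0,0,0,0,0],
  translation=[
    [0.54,-0.97,0],
    [0.54,-0.97,0],
    [0.54,-0.97,0],
    [0.54,-0.97,0],
    [0.54,-0.97,0],
    [0.54,-0.97,0],
    [0.54,-0.97,0],
    [0.54,-0.97,0],
    [0.54,-0.97,0],
    [0.54,-0.97,0],
    [0.54,-0.97,0],
    [0.54,-0.97,0],
    [0.54,-0.97,0],
    [0.54,-0.97,0],
    [0.54,-0.97,0],
    [0.54,-0.97,0],
    [0.54,-0.97,0],
    [0.54,-0.97,0],
    [0.54,-0.97,0],
    [0.54,-0.97,0],
  ],
  spin=[0.16,0.16,0.16,0.16,0.16,0.16,0.16,0.16,0.16,0.16,0.16,0.16,0.16,0.16,0.16,0.16,0.16,0.16,0,0],
  grip_force=20,
)

```text
t: 2.95
tool_pos: [0.3935, 0.0502, 0.2424]
tcp_rot: [0.039, 3.141, -0.0]
contact_force: [0.1, 0.0, 0.8]
opening: 0.0426
gripper_force: 0.0
```

>>> step_arm(
  hand=[-0.2,-0.2,-0.2,-0.2,-0.2,-0.2,-0.2,-0.2,-0.2,-0.2,-0.2],
  translation=[
    [0.54,-0.97,0.2],
    [0.54,-0.97,0.2],
    [0.54,-0.97,0],
    [0.54,-0.97,0],
    [0.54,-0.97,0],
    [0.54,-0.97,0],
    [0.54,-0.97,0],
    [0.54,-0.97,0],
    [0.5,-0.97,0],
    [0.3,-0.97,0],
    [0,0,0],
  ],
  spin=[0.2,0.14,0,0,0,0,0,0,0,0,0],
)

```text
t: 4.32
tool_pos: [0.5213, -0.1926, 0.2518]
tcp_rot: [-0.004, -3.141, -0.0]
contact_force: [-0.3, 0.3, 0.4]
opening: 0.0342
gripper_force: 0.0
```

```bash
python3 - <<'E'
from h import *
s=snap('wrist','w1.png'); st=read_state(); print(st['tool_pos'],cv2.Rodrigues(st['tcp_rot'])[0][:,1],st['opening'],st['contact_force'],st['t'])
print(-s['R'].T@s['t'], proj(s,(0.5267,-.195,.208)),proj(s,(.5605,-.199,.042)))
E
```

```text
[ 0.52100082 -0.19156211  0.25200012] [1.84319589e-03 9.99998141e-01 5.66916727e-04] 0.034066321020425165 [1.17075788 0.60425932 0.83521971] 4.375
[ 0.44387908 -0.19352427  0.38212595] [312.89851823 240.38081581] [310.64214649 207.82033861]
```

View pics/w1.png

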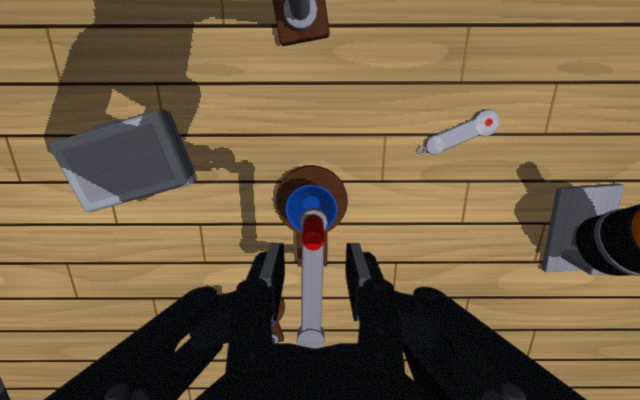

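The wrist view shows the red pin at (313,235) midway between the fingers, with the blue cup at (310,206), as projected. I descend and cage the pin.

>>> step_arm(
  hand=[-0.2,-0.2,-0.2,-0.2,-0.44,-0.44,-0.44],
  translation=[
    [0.24,-0.1,-0.6],
    [0,0,-0.6],
    [0,0,-0.6],
    [0,0,-0.54],
    [0,0,0],
    [0,0,0],
    [0,0,0],
  ],
  spin=[0,0,0,0,0,0,0],
)

```text
t: 5.25
tool_pos: [0.5273, -0.1941, 0.1944]
tcp_rot: [0.002, 3.141, -0.001]
contact_force: [1.3, 0.0, -0.2]
opening: 0.0241
gripper_force: 0.0
```

```bash
python3 - <<'E'
from h import *
st=read_state(); print(st['tool_pos'],st['opening'],st['contact_force'])
H=np.array([.6407,-.198]);p=st['tool_pos'][:2]; v=p-H; r=np.hypot(*v);print('r',r)
N=20;ang0=np.arctan2(v[1],v[0])
pts=[H+r*np.array([np.cos(ang0-k*1.4/N),np.sin(ang0-k*1.4/N)]) for k in range(N+1)]
print((np.diff(pts,axis=0)/.025).round(2).tolist(), -1.4/N*57.2958/4)
E
```

```text
[ 0.52732668 -0.1941109   0.19441323] 0.02409697731863687 [ 1.2920179   0.02217588 -0.17382619]
r 0.11344000059038734
[[0.02, 0.32], [0.04, 0.31], [0.07, 0.31], [0.09, 0.31], [0.11, 0.3], [0.13, 0.29], [0.15, 0.28], [0.17, 0.27], [0.19, 0.26], [0.2, 0.24], [0.22, 0.23], [0.24, 0.21], [0.25, 0.2], [0.26, 0.18], [0.28, 0.16], [0.29, 0.14], [0.29, 0.12], [0.3, 0.1], [0.31, 0.08], [0.31, 0.05]] -1.0026765
```

>>> step_arm(
  hand=[-0.44,-0.44,-0.44,-0.44,-0.44,-0.44,-0.44,-0.44,-0.44,-0.44,-0.44,-0.44,-0.44,-0.44,-0.44,-0.44,-0.44,-0.44,-0.44,-0.44],
  translation=[
    [0.02,0.32,0],
    [0.04,0.31,0],
    [0.07,0.31,0],
    [0.09,0.31,0],
    [0.11,0.3,0],
    [0.13,0.29,0],
    [0.15,0.28,0],
    [0.17,0.27,0],
    [0.19,0.26,0],
    [0.2,0.24,0],
    [0.22,0.23,0],
    [0.24,0.21,0],
    [0.25,0.2,0],
    [0.26,0.18,0],
    [0.28,0.16,0],
    [0.29,0.14,0],
    [0.29,0.12,0],
    [0.3,0.1,0],
    [0.31,0.08,0],
    [0.31,0.05,0],
  ],
  spin=[-1,-1,-1,-1,-1,-1,-1,-1,-1,-1,-1,-1,-1,-1,-1,-1,-1,-1,-1,-1],
)

```text
t: 7.75
tool_pos: [0.6254, -0.0849, 0.1942]
tcp_rot: [2.023, 2.403, 0.0]
contact_force: [-0.2, 1.2, 1.3]
opening: 0.0237
gripper_force: 0.3
```

>>> step_arm(
  hand=[-0.44,-0.44,-0.44],
  translation=[
    [0.1,0.01,0],
    [0.06,0.01,0],
    [0,0,0],
  ],
  spin=[0,0,0],
)

```text
t: 8.12
tool_pos: [0.627, -0.0846, 0.194]
tcp_rot: [-2.016, -2.404, 0.006]
contact_force: [-11.5, -1.2, 3.5]
opening: 0.0241
gripper_force: 5.8
```

The −11.5 N shows the arm is on its stop. I lift off and move towards the float.

>>> step_arm(
  hand=[-0.3,-0.3,-0.3,-0.3,-0.3,0,0,0,0,0,0,0,0,0,0,0,0,0,0,0],
  translation=[
    [-0.15,0,0],
    [0,0,0.8],
    [0,0,0.8],
    [0,0,0.8],
    [0,0,0.8],
    [-0.3,0.75,0],
    [-0.3,0.75,0],
    [-0.3,0.75,0],
    [-0.3,0.75,0],
    [-0.3,0.75,0],
    [-0.3,0.75,0],
    [-0.3,0.75,0],
    [-0.3,0.75,0],
    [-0.3,0.75,0],
    [-0.3,0.75,0],
    [-0.3,0.75,0],
    [-0.3,0.75,0],
    [-0.3,0.75,0],
    [-0.3,0.75,0],
    [-0.3,0.5,0],
  ],
  spin=[0,0,0.9,1,1,1,1,1,1,1,1,1,1,1,1,1,1,1,1,1],
)

```text
t: 10.62
tool_pos: [0.5123, 0.1919, 0.2738]
tcp_rot: [-0.223, -3.134, -0.0]
contact_force: [-0.2, 0.9, 0.0]
opening: 0.0428
gripper_force: 0.0
```

>>> step_arm(
  hand=[0,0,0,0],
  translation=[
    [0,0,0],
    [0,0,0],
    [0,0,0],
    [0,0,0],
  ],
  spin=[1,1,1,0],
)

```text
t: 11.12
tool_pos: [0.5127, 0.1911, 0.2738]
tcp_rot: [0.099, -3.14, 0.0]
contact_force: [0.6, 0.1, 0.6]
opening: 0.0427
gripper_force: 0.0
```

```bash
python3 - <<'E'
from h import *
a=snap('scene');b=snap('top');s=snap('wrist','w2.png'); st=read_state(); R=cv2.Rodrigues(st['tcp_rot'])[0]
print(st['tool_pos'],np.degrees(np.arctan2(R[1,1],R[0,1])),st['opening'],st['t'])
def red(s,box):
    x,y,w,h=box;hs=cv2.cvtColor(s['img'],cv2.COLOR_RGB2HSV)[y:y+h,x:x+w]
    m=cv2.inRange(hs,(0,170,60),(5,255,255))|cv2.inRange(hs,(172,170,60),(180,255,255))
    p=np.argwhere(m)[:,::-1]+[x,y]; return p.mean(0) if len(p) else None,len(p)
print(red(a,(255,190,80,90)),red(b,(340,120,70,80)))
for c in((0.5,.03),): pass
ra=red(a,(255,190,80,90))[0];rb=red(b,(340,120,70,80))[0]
if ra is not None and rb is not None:
    P,e=tri(a,ra,b,rb);v=P[:2]-[.6407,-.198];print('pin',P,e,'ang',np.pi-np.arctan2(v[1],v[0]),np.hypot(*v))
E
```

```text
[0.5127873  0.19078299 0.27379726] 93.52402915504625 0.04297850273405144 11.275
(array([325.16666667, 221.05555556]), 18) (array([352.   , 150.625]), 24)
pin [ 0.61878153 -0.08466143  0.2011532 ] 0.0019454403732684284 ang 1.3797652128686104 0.11543851502684713
```

View pics/w2.png

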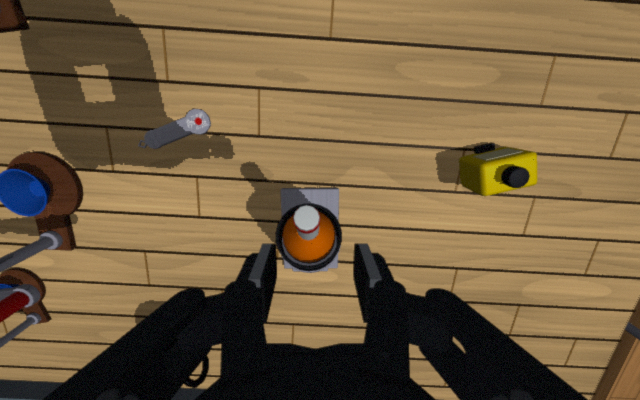

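Wrist view: the stem tip is at (307,217), the tube mouth at (308,237) and the fingers are centred near column 315. The keeper measures 1.38 rad, on its stop within error. Now the grasp point.

```bash
python3 - <<'E'
from h import *
a=snap('scene');b=snap('top');s=snap('wrist')
f=lambda u,v:(225+u/6,140+v/6); g=lambda u,v:(340+(u-360)/6,150+v/6)
w=(307,217)
C=[ray(s,*w),ray(a,*g(428,70)),ray(b,*f(145,300))]
A=0;B=0
for c,d in C:
    d=d/np.linalg.norm(d);M=np.eye(3)-np.outer(d,d);A=A+M;B=B+M@c
T=np.linalg.solve(A,B); print('tip',T,[ (proj(x,T)-q).round(1) for x,q in((s,w),(a,g(428,70)),(b,f(145,300)))])
for z in(.155,.163): print(z,onz(s,*w,z),onz(b,*f(145,300),z),onz(a,*g(428,70),z))
for yaw in(.03,.06,.09):
    d=np.array([-.574*np.cos(yaw),-.574*np.sin(yaw),.819]); m=T-d*.077; print(yaw,m,proj(s,m)) 
yaw=.065;d=np.array([-.574*np.cos(yaw),-.574*np.sin(yaw),.819]);print('grasp s120',T-d*.02,'base',T-d*.14)
E
```

```text
tip [0.52978419 0.18398315 0.15520363] [array([ 0.8, -0.5]), array([-0.6,  0. ]), array([-0.2, -0.8])]
0.155 [0.53040619 0.18328752 0.155     ] [0.52764142 0.18347722 0.155     ] [0.53127275 0.18543828 0.155     ]
0.163 [0.52735895 0.18333451 0.163     ] [0.52655383 0.18229691 0.163     ] [0.53462973 0.17954628 0.163     ]
0.03 [0.5739623  0.18530889 0.09214063] [308.14444978 232.48507636]
0.06 [0.57390265 0.18663344 0.09214063] [309.25646148 232.50081879]
0.09 [0.57380331 0.1879556  0.09214063] [310.36829198 232.4858823 ]
grasp s120 [0.54123994 0.18472883 0.13882363] base [0.60997449 0.18920288 0.04054363]
```

>>> step_arm(
  hand=[0.05,0.05,0.05,0.05,0.05,0.05,0.05,0.05,0.05],
  translation=[
    [0.55,-0.13,0],
    [0.55,-0.13,0],
    [0,0,-0.9],
    [0,0,-0.9],
    [0,0,-0.9],
    [0,0,-0.9],
    [0,0,-0.9],
    [0,0,-0.7],
    [0,0,-0.4],
  ],
  spin=[0,0,0,0,0,0,0,0,0],
  grip_force=20,
)

```text
t: 12.55
tool_pos: [0.5409, 0.1837, 0.1327]
tcp_rot: [0.096, -3.139, 0.0]
contact_force: [0.4, 0.8, 0.0]
opening: 0.0449
gripper_force: 0.0
```

>>> step_arm(
  hand=[-0.4,-0.8,-0.8,-0.8,-0.8,-0.8],
  translation=[
    [0,0,0],
    [0,0,0],
    [0,0,0],
    [0,0,0],
    [0,0,0],
    [0,0,0],
  ],
  spin=[0,0,0,0,0,0],
)

```text
t: 13.3
tool_pos: [0.5405, 0.184, 0.134]
tcp_rot: [-0.097, 3.14, 0.0]
contact_force: [0.8, -0.4, -0.1]
opening: 0.0236
gripper_force: 23.5
```

>>> step_arm(
  hand=[-0.8,-0.8,-0.8,-0.8,-0.8,-0.8,-0.8],
  translation=[
    [-0.2,-0.012,0.29],
    [-0.4,-0.025,0.57],
    [-0.4,-0.025,0.57],
    [-0.4,-0.025,0.57],
    [-0.4,-0.025,0.57],
    [-0.4,-0.025,0.57],
    [0,0,0.6],
  ],
  spin=[0,0,0,0,0,0,0],
)

```text
t: 14.18
tool_pos: [0.4844, 0.1806, 0.2284]
tcp_rot: [0.097, -3.14, 0.0]
contact_force: [0.1, 0.2, -0.2]
opening: 0.0235
gripper_force: 23.6
```

```bash
python3 - <<'E'
from h import *
a=snap('scene');b=snap('top');st=read_state();print(st['tool_pos'],st['opening'],st['contact_force'],st['wrist_torque'])
p=proj(a,st['tool_pos']).astype(int);q=proj(b,st['tool_pos']).astype(int)
k=lambda s,p:cv2.resize(s['img'][max(p[1]-40,0):p[1]+60,max(p[0]-50,0):p[0]+50],(400,400),interpolation=2)
cv2.imwrite('pics/lift.png',np.hstack([k(a,p),k(b,q)])[:,:,::-1])
E
```

```text
[0.48554281 0.18068566 0.2292099 ] 0.023668607845098968 [-0.06611367  0.20199369  0.04935766] [-0.0262333   0.03126426  0.06310215]
```

View pics/lift.png

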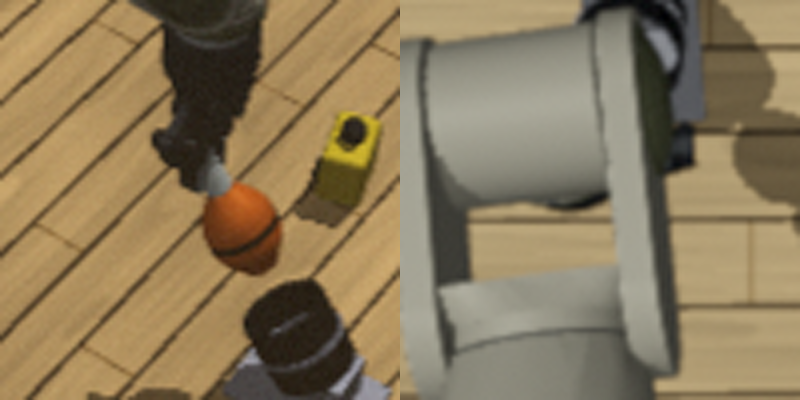

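The float hangs out of the tube (scene crop: orange body at about (240,230)), still leaning. The tool can't tilt, so I'll turn the float upright in the pads by pressing its body lightly against the stand's fixed post.

>>> step_arm(
  hand=[-0.8,-0.8,-0.8,-0.8,-0.8,-0.8,-0.8,-0.8,-0.8,-0.8,-0.8,-0.8,-0.8,-0.8,-0.8,-0.8,-0.8,-0.8,-0.8,-0.8],
  translation=[
    [0,-0.3,0],
    [0,-0.6,0],
    [0,-0.8,0],
    [0,-0.9,0],
    [0,-0.9,0],
    [0,-0.9,0],
    [0,-0.9,0],
    [0,-0.9,0],
    [0,-0.9,0],
    [0,-0.9,0],
    [0,-0.9,0],
    [0,-0.9,0],
    [0,-0.9,0],
    [0,-0.9,0],
    [0,-0.9,0],
    [0,-0.9,0],
    [0,-0.9,-0.4],
    [0,-0.76,-0.4],
    [0,0,-0.4],
    [0,0,-0.4],
  ],
  spin=[0,-0.1,-0.1,-0.1,-0.1,-0.1,-0.1,-0.1,-0.1,-0.07,0,0,0,0,0,0,0,0,0,0],
)

```text
t: 16.77
tool_pos: [0.4851, -0.1955, 0.1865]
tcp_rot: [0.002, -3.141, -0.001]
contact_force: [0.5, 0.1, -0.3]
opening: 0.0236
gripper_force: 23.5
```

```bash
cat > tilt.py <<'E'
from h import *
def run(f=None):
    a=snap('scene');st=read_state();R=cv2.Rodrigues(st['tcp_rot'])[0];G=st['tool_pos']-R[:,2]*.008
    p=proj(a,G).astype(int);x,y=p-[60,20];I=a['img'][y:y+120,x:x+120]
    m=cv2.inRange(cv2.cvtColor(I,cv2.COLOR_RGB2HSV),(6,170,70),(15,255,255))
    n,l,s,c=cv2.connectedComponentsWithStats(m);i=1+np.argmax(s[1:,4])
    pc=c[i]+[x,y];o,d=ray(a,*pc);k=(G[1]-o[1])/d[1];X=o+d*k;v=X-G
    print('tcp',st['tool_pos'],'F',st['contact_force'].round(1),'op',st['opening'],'t',st['t'],'yaw',np.degrees(np.arctan2(R[1,1],R[0,1])))
    print('area',s[i][4],'body rel G',v.round(4),'dist',np.hypot(v[0],v[2]),'tilt deg',np.degrees(np.arctan2(v[0],-v[2])))
    if f: cv2.imwrite('pics/'+f,cv2.resize(I,(480,480),interpolation=2)[:,:,::-1])
E
python3 -c "import tilt;tilt.run()"
```

```text
tcp [ 0.48477208 -0.19496353  0.18534235] F [ 0.2  0.4 -2.3] op 0.023435357652999755 t 16.825 yaw 90.08803582547353
area 341 body rel G [ 0.0405  0.     -0.0582] dist 0.07089203368070851 tilt deg 34.82188627097525
```

>>> step_arm(
  hand=[-0.8,-0.8,-0.8,-0.8,-0.8,-0.8,-0.8,-0.8,-0.8,-0.8,-0.8,-0.8],
  translation=[
    [0.6,-0.12,0.16],
    [0.7,0,0],
    [0.7,0,0],
    [0.6,0,0],
    [0.2,0,0],
    [0.2,0,0],
    [0.2,0,0],
    [0.2,0,0],
    [0.2,0,0],
    [0.2,0,0],
    [0.2,0,0],
    [0,0,0],
  ],
  spin=[0,0,0,0,0,0,0,0,0,0,0,0],
)

```text
t: 18.32
tool_pos: [0.5848, -0.1988, 0.191]
tcp_rot: [0.002, -3.14, -0.001]
contact_force: [-2.2, -0.9, -1.6]
opening: 0.0233
gripper_force: 22.5
```

```bash
python3 -c "import tilt;tilt.run()"
```

```text
tcp [ 0.58482228 -0.19873308  0.1909719 ] F [-2.2 -0.1 -1.7] op 0.023538496385472837 t 18.375 yaw 90.06101076498138
area 252 body rel G [ 0.0122  0.     -0.0703] dist 0.07138782548454387 tilt deg 9.852776909957777
```

>>> step_arm(
  hand=[-0.8,-0.8,-0.8,-0.8,-0.8],
  translation=[
    [0.15,0,0],
    [0.15,0,0],
    [0.15,0,0],
    [0.13,0,0],
    [0,0,0],
  ],
  spin=[0,0,0,0,0],
)

```text
t: 19.0
tool_pos: [0.6002, -0.1989, 0.1911]
tcp_rot: [-0.002, 3.141, -0.0]
contact_force: [-2.8, -1.6, 0.1]
opening: 0.0236
gripper_force: 22.3
```

>>> step_arm(
  hand=[-0.8,-0.8,-0.8,-0.8,-0.8],
  translation=[
    [-0.3,0,0],
    [-0.5,0,0],
    [-0.5,0,0],
    [-0.22,0,0],
    [0,0,0],
  ],
  spin=[0,0,0,0,0],
)

```text
t: 19.62
tool_pos: [0.5618, -0.199, 0.1916]
tcp_rot: [-0.001, 3.141, -0.0]
contact_force: [0.8, 0.0, -1.0]
opening: 0.0237
gripper_force: 22.2
```

```bash
python3 -c "import tilt;tilt.run('up.png')"
```

```text
tcp [ 0.56201051 -0.19896628  0.19150576] F [-0.3  0.6  0.3] op 0.02349144964202796 t 19.675 yaw 90.0539407265625
area 248 body rel G [ 0.0024  0.     -0.073 ] dist 0.07308938608569852 tilt deg 1.9130667706199465
```

View pics/up.png

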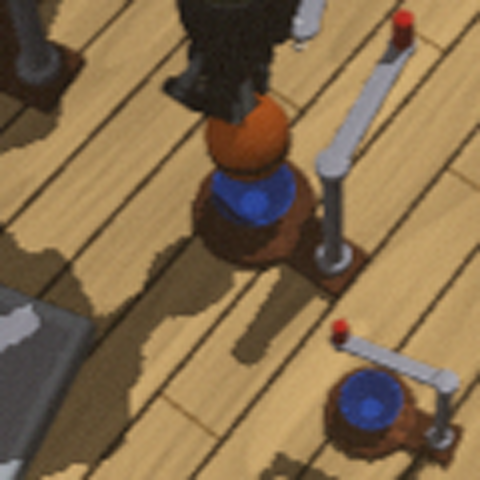

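The view shows the float nearly upright over the cup (body at (248,135), cup at (253,190)), with a residual lean of about 2°. I lower it.

>>> step_arm(
  hand=[-0.8,-0.8,-0.8,-0.8,-0.8,-0.8,-0.8,-0.8],
  translation=[
    [-0.08,0,-0.3],
    [0,0,-0.4],
    [0,0,-0.4],
    [0,0,-0.3],
    [0,0,-0.2],
    [0,0,-0.2],
    [0,0,-0.16],
    [0,0,0],
  ],
  spin=[0,0,0,0,0,0,0,0],
)

```text
t: 20.68
tool_pos: [0.5598, -0.1989, 0.1421]
tcp_rot: [0.002, -3.141, -0.0]
contact_force: [-0.2, -0.8, -0.3]
opening: 0.0233
gripper_force: 22.2
```

>>> step_arm(
  hand=[-0.8,-0.8,-0.8,-0.8],
  translation=[
    [0,0,-0.08],
    [0,0,-0.08],
    [0,0,-0.08],
    [0,0,0],
  ],
  spin=[0,0,0,0],
)

```text
t: 21.18
tool_pos: [0.5598, -0.1989, 0.1362]
tcp_rot: [0.002, -3.141, -0.0]
contact_force: [-0.1, 0.0, -0.3]
opening: 0.0233
gripper_force: 22.2
```

>>> step_arm(
  hand=[-0.8,-0.8,-0.8,-0.8],
  translation=[
    [0,0,-0.05],
    [0,0,-0.05],
    [0,0,-0.04],
    [0,0,0],
  ],
  spin=[0,0,0,0],
)

```text
t: 21.68
tool_pos: [0.5598, -0.1989, 0.1327]
tcp_rot: [0.002, -3.141, -0.0]
contact_force: [-0.2, 0.2, -0.7]
opening: 0.0234
gripper_force: 22.2
```

>>> step_arm(
  hand=[-0.8,-0.8,-0.8],
  translation=[
    [0,0,-0.04],
    [0,0,-0.04],
    [0,0,0],
  ],
  spin=[0,0,0],
)

```text
t: 22.05
tool_pos: [0.5598, -0.1989, 0.1307]
tcp_rot: [0.002, -3.141, -0.0]
contact_force: [-0.7, 0.2, -0.4]
opening: 0.0235
gripper_force: 22.2
```

>>> step_arm(
  hand=[-0.8,-0.8,-0.8],
  translation=[
    [0,0,-0.04],
    [0,0,-0.04],
    [0,0,0],
  ],
  spin=[0,0,0],
)

```text
t: 22.42
tool_pos: [0.5598, -0.1989, 0.1287]
tcp_rot: [0.002, -3.141, -0.0]
contact_force: [0.6, -0.4, -1.1]
opening: 0.0238
gripper_force: 22.2
```

>>> step_arm(
  hand=[-0.8,-0.8,-0.8],
  translation=[
    [0,0,-0.04],
    [0,0,-0.04],
    [0,0,0],
  ],
  spin=[0,0,0],
)

```text
t: 22.8
tool_pos: [0.5598, -0.1989, 0.1267]
tcp_rot: [0.002, -3.141, -0.0]
contact_force: [-0.0, -0.2, -0.4]
opening: 0.0232
gripper_force: 22.2
```

```bash
python3 -c "import tilt;tilt.run()"
```

```text
tcp [ 0.55985882 -0.19893208  0.1267933 ] F [ 0.1  0.3 -1.9] op 0.02344801905188105 t 22.85 yaw 90.06166171745899
area 229 body rel G [ 0.0029  0.     -0.0745] dist 0.07459411921645147 tilt deg 2.259542536866458
```

>>> step_arm(
  hand=[-0.8,-0.8,-0.8],
  translation=[
    [0,0,-0.04],
    [0,0,-0.04],
    [0,0,0],
  ],
  spin=[0,0,0],
)

```text
t: 23.22
tool_pos: [0.5597, -0.1988, 0.1249]
tcp_rot: [0.002, -3.141, -0.0]
contact_force: [-1.1, 1.2, 1.5]
opening: 0.0236
gripper_force: 22.4
```

>>> step_arm(
  hand=[-0.8,-0.8,-0.8],
  translation=[
    [0,0,-0.04],
    [0,0,-0.04],
    [0,0,0],
  ],
  spin=[0,0,0],
)

```text
t: 23.6
tool_pos: [0.5597, -0.1986, 0.1234]
tcp_rot: [0.002, -3.141, -0.0]
contact_force: [-3.5, 2.2, 6.7]
opening: 0.0238
gripper_force: 22.9
```

```bash
python3 - <<'E'
import tilt
from h import *
tilt.run('seat.png')
s=snap('wrist','w3.png')
E
```

```text
tcp [ 0.55966552 -0.1986703   0.12338591] F [-2.7  2.1  6.9] op 0.023241292743628565 t 23.65 yaw 90.06908675370495
area 224 body rel G [ 0.0023 -0.     -0.0747] dist 0.07470886214704864 tilt deg 1.7312748863241565
```

View pics/seat.png

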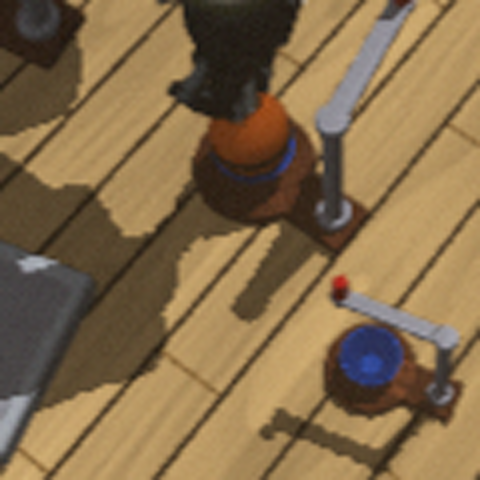

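The contact force of 7 N shows the float sits in the cup (crop: blue rim visible around it at (245,170)). I ease off the side load and let go.

>>> step_arm(
  hand=[-0.8,-0.8,-0.8,-0.4,-0.4,-0.4],
  translation=[
    [-0.04,0.03,0.03],
    [-0.02,0.02,0.03],
    [0,0,0],
    [0,0,0],
    [0,0,0],
    [0,0,0],
  ],
  spin=[0,0,0,0,0,0],
)

```text
t: 24.45
tool_pos: [0.5584, -0.1977, 0.1243]
tcp_rot: [-0.002, 3.142, -0.0]
contact_force: [1.1, 0.0, -0.1]
opening: 0.026
gripper_force: 0.0
```

>>> step_arm(
  hand=[0.1,0.1,0.1,0.1,0.1,0.1,0.1,0.1,0.1,0.1],
  translation=[
    [0,0,0],
    [0,0,0],
    [0,0,0.3],
    [0,0,0.6],
    [0,0,0.8],
    [0,0,0.8],
    [0,0,0.8],
    [0,0,0.8],
    [-1,0,0.5],
    [-1,0,0],
  ],
  spin=[0,0,0,0,0,0,0,0,0,0],
)

```text
t: 25.7
tool_pos: [0.5081, -0.1978, 0.2414]
tcp_rot: [-0.002, 3.139, -0.003]
contact_force: [0.8, -0.3, -0.1]
opening: 0.0471
gripper_force: 0.0
```

```bash
python3 - <<'E'
from h import *
a=snap('scene');w=snap('wrist');b=snap('top');st=read_state();print(st['tool_pos'],st['opening'],st['contact_force'],st['t'])
T=np.array([.5605,-.199,.1595])
k=lambda s,X,r,z:cv2.resize(s['img'][max(int(proj(s,X)[1])-r,0):int(proj(s,X)[1])+r,int(proj(s,X)[0])-r:int(proj(s,X)[0])+r],(z,z),interpolation=2)
X=[.5605,-.199,.1]
print([proj(s,T).round(1) for s in(a,w,b)],[proj(s,X).round(1) for s in(a,w,b)])
cv2.imwrite('pics/rel.png',np.hstack([k(a,X,40,400),k(w,X,60,400)])[:,:,::-1])
E
```

```text
[ 0.50810623 -0.19771643  0.24070241] 0.04716102984176624 [-0.13133921 -0.24807091  1.05539534] 25.85
[array([286.6, 244.6]), array([314.4, 273.8]), array([395.7, 175.8])] [array([287.5, 254.2]), array([314.5, 242.9]), array([392.7, 179.3])]
```

View pics/rel.png

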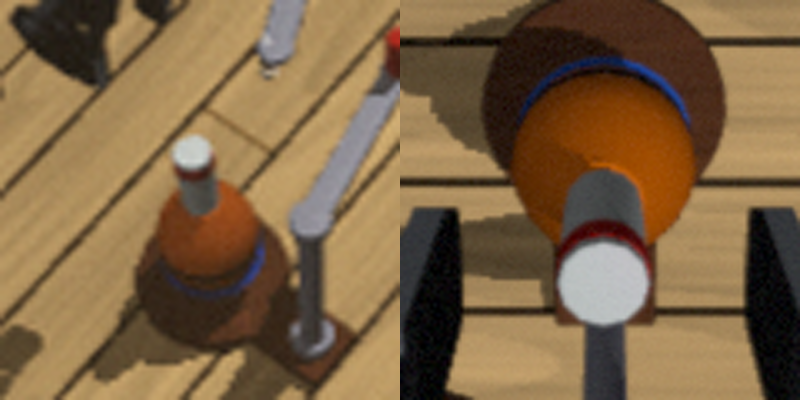

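The float stands free in the cup (tips at scene ≈(286,244), wrist ≈(315,267)). I triangulate the tip and the body to check that it's upright and fully home.

```bash
python3 - <<'E'
from h import *
a=snap('scene');w=snap('wrist');b=snap('top')
def white(s,X,r):
    p=proj(s,X).astype(int);x,y=p-r;I=s['img'][y:y+2*r,x:x+2*r];h=cv2.cvtColor(I,cv2.COLOR_RGB2HSV)
    m=cv2.inRange(h,(0,0,175),(180,45,255));n,l,st,c=cv2.connectedComponentsWithStats(m)
    return [(st[i].tolist(),(c[i]+[x,y]).round(1)) for i in range(1,n) if st[i][4]>8]
X=[.5605,-.199,.1595]
A=white(a,X,10);W=white(w,X,30);B=white(b,X,12);print(A,W,B)
big=lambda L:max(L,key=lambda q:q[0][4])[1]
print(tri(a,big(A),w,big(W)))
if B: print(tri(b,big(B),w,big(W)),tri(a,big(A),b,big(B)))
for z in(.155,.16,.165): print(z,onz(a,*big(A),z),onz(w,*big(W),z), onz(b,*big(B),z) if B else '')
print(st:=read_state()['tool_pos'])
E
```

```text
[([6, 7, 7, 6, 33], array([285. , 243.7]))] [([19, 11, 26, 24, 470], array([315.3, 263.9]))] []
(array([ 0.55435457, -0.19868499,  0.15793364]), np.float64(0.00030043455420388057))
0.155 [ 0.5531349  -0.19762899  0.155     ] [ 0.55613315 -0.19854546  0.155     ] 
0.16 [ 0.55514004 -0.19968241  0.16      ] [ 0.5532305  -0.19855263  0.16      ] 
0.165 [ 0.55714518 -0.20173583  0.165     ] [ 0.55032784 -0.19855981  0.165     ] 
[ 0.50902829 -0.19774477  0.23962485]
```

```bash
python3 - <<'E'
from h import *
w=snap('wrist')
h=cv2.cvtColor(w['img'],cv2.COLOR_RGB2HSV)
bl=cv2.inRange(h,(105,120,30),(130,255,255));og=cv2.inRange(h,(5,150,60),(18,255,255))
for u in range(305,326,4):
    rb=np.where(bl[150:300,u])[0]+150; ro=np.where(og[150:300,u])[0]+150
    print(u,rb.min() if len(rb) else None,rb.max() if len(rb) else None,ro.min())
u=314
def row(X): return proj(w,X)[1]
for cx in(.552,.556,.560,.564): print(cx,'rim outer',row([cx-.0335,-.199,.042]).round(1),'rim inner',row([cx-.029,-.199,.042]).round(1),
  'body edge', min(row([cx-.032,-.199,z]) for z in(.0515,.0715)).round(1),'disc',row([cx-.05,-.199,.012]).round(1))
sub=h[150:230,314]; print(w['img'][170:215,314].tolist())
g=cv2.inRange(h,(108,110,30),(130,255,255)); xs=np.where(g[195:215].any(0))[0]; print(xs.min(),xs.max(), [np.where(og[r])[0][[0,-1]].tolist() for r in (215,225,235)])
E
```

```text
305 199 200 179
309 198 199 179
313 197 198 178
317 197 198 178
321 198 199 178
325 199 200 179
0.552 rim outer 187.3 rim inner 191.0 body edge 190.7 disc 168.7
0.556 rim outer 190.6 rim inner 194.2 body edge 194.0 disc 171.8
0.56 rim outer 193.8 rim inner 197.4 body edge 197.3 disc 174.9
0.564 rim outer 197.0 rim inner 200.5 body edge 200.5 disc 177.9
[[154, 128, 86], [163, 136, 92], [169, 137, 93], [169, 140, 97], [162, 132, 88], [100, 83, 55], [48, 36, 22], [46, 31, 17], [73, 43, 23], [74, 44, 23], [80, 48, 32], [77, 41, 27], [76, 45, 30], [76, 43, 30], [72, 44, 26], [74, 47, 26], [75, 45, 26], [77, 44, 31], [74, 43, 25], [73, 44, 30], [71, 41, 26], [64, 37, 19], [43, 24, 15], [35, 16, 12], [40, 24, 12], [40, 24, 10], [34, 24, 26], [19, 36, 78], [13, 28, 65], [48, 24, 29], [26, 12, 1], [38, 16, 9], [68, 32, 1], [73, 31, 0], [81, 40, 0], [93, 46, 3], [99, 44, 1], [106, 51, 0], [115, 55, 11], [120, 56, 7], [120, 56, 0], [127, 61, 7], [129, 63, 0], [132, 67, 6], [131, 64, 0]]
290 339 [[292, 350], [114, 347], [30, 343]]
```

The tip stands about 6 mm to −x of the cup axis, a lean of some 3–4°. I'll turn the gripper 90°, close along x centred over the cup, and so straighten and settle the float.

>>> step_arm(
  hand=[0.1,0.1,0.1,0.1,0.1,0.1,0.1,0.1,0.1,0.1,0.1,0.1,0.1,0.1,0.1,0.1,0.1,0.1,0.1,0.1],
  translation=[
    [0.1,-0.002,0],
    [0.1,-0.002,0],
    [0.1,-0.002,0],
    [0.1,-0.002,0],
    [0.1,-0.002,0],
    [0.1,-0.002,0],
    [0.1,-0.002,0],
    [0.1,-0.002,0],
    [0.1,-0.002,0],
    [0.1,-0.002,0],
    [0.1,-0.002,0],
    [0.1,-0.002,0],
    [0.1,-0.002,0],
    [0.1,-0.002,0],
    [0.1,-0.002,0],
    [0.1,-0.002,0],
    [0.1,-0.002,0],
    [0.1,-0.002,0],
    [0.1,-0.002,0],
    [0.1,-0.002,0],
  ],
  spin=[-1,-1,-1,-1,-1,-1,-1,-1,-1,-1,-1,-1,-1,-1,-1,-1,-1,-1,-1,-1],
)

```text
t: 28.55
tool_pos: [0.559, -0.1986, 0.239]
tcp_rot: [-2.02, -2.405, 0.0]
contact_force: [0.1, 0.0, 0.2]
opening: 0.0471
gripper_force: 0.0
```

>>> step_arm(
  hand=[0.1,0.1,0.1,0.1],
  translation=[
    [0.1,0,0],
    [0,0,0],
    [0,0,0],
    [0,0,0],
  ],
  spin=[-1,-1,-0.5,0],
)

```text
t: 29.05
tool_pos: [0.5611, -0.1986, 0.2392]
tcp_rot: [-2.219, -2.223, 0.0]
contact_force: [0.7, 0.1, 0.6]
opening: 0.0472
gripper_force: 0.0
```

>>> step_arm(
  hand=[0.1,0.1,0.1,0.1,0.1,0.1,-0.2,-0.35,-0.8,-0.8,-0.8,-0.8],
  translation=[
    [0.02,0,-0.7],
    [0,0,-0.9],
    [0,0,-0.9],
    [0,0,-0.9],
    [0,0,-0.6],
    [0,0,-0.33],
    [0,0,0],
    [0,0,0],
    [0,0,0],
    [0,0,0],
    [0,0,0],
    [0,0,0],
  ],
  spin=[0,0,0,0,0,0,0,0,0,0,0,0],
)

```text
t: 30.55
tool_pos: [0.5618, -0.1988, 0.1318]
tcp_rot: [2.219, 2.221, 0.001]
contact_force: [0.7, -0.3, 5.2]
opening: 0.0232
gripper_force: 21.6
```

>>> step_arm(
  hand=[-0.8,-0.8,-0.8],
  translation=[
    [0,0,-0.04],
    [0,0,-0.04],
    [0,0,0],
  ],
  spin=[0,0,0],
)

```text
t: 30.92
tool_pos: [0.5623, -0.1991, 0.1315]
tcp_rot: [2.217, 2.22, 0.002]
contact_force: [-0.8, 1.3, 16.2]
opening: 0.0231
gripper_force: 22.3
```

The side force is now near zero with a firm seat, so the float is centred and home. I ease off, release and check.

>>> step_arm(
  hand=[-0.8,-0.8,-0.4,-0.4,-0.1,0.1,0.1,0.1,0.1,0.1,0.1,0.1,0.1,0.1],
  translation=[
    [0,0,0.05],
    [0,0,0.04],
    [0,0,0],
    [0,0,0],
    [0,0,0],
    [0,0,0],
    [0,0,0.4],
    [0,0,0.8],
    [0,0,0.9],
    [0,0,0.9],
    [0,0,0.9],
    [0,0,0.4],
    [0,0,0],
    [0,0,0],
  ],
  spin=[0,0,0,0,0,0,0,0,0,0,0,0,0,0],
)

```text
t: 32.67
tool_pos: [0.5611, -0.1985, 0.2379]
tcp_rot: [-2.219, -2.222, 0.001]
contact_force: [-0.5, -0.1, 0.4]
opening: 0.0469
gripper_force: 0.0
```

```bash
python3 - <<'E'
from h import *
a=snap('scene');w=snap('wrist');st=read_state();print(st['tool_pos'],st['contact_force'],st['t'],st['qpos'].round(2))
def white(s,X,r):
    p=proj(s,X).astype(int);x,y=np.maximum(p-r,0);I=s['img'][y:y+2*r,x:x+2*r];h=cv2.cvtColor(I,cv2.COLOR_RGB2HSV)
    m=cv2.inRange(h,(0,0,150),(180,50,255));n,l,q,c=cv2.connectedComponentsWithStats(m)
    return [(q[i].tolist(),(c[i]+[x,y]).round(1)) for i in range(1,n) if q[i][4]>8]
X=[.5605,-.199,.1595]
A=white(a,X,10);W=white(w,X,35);print(A,W,proj(a,X),proj(w,X))
big=lambda L:max(L,key=lambda q:q[0][4])[1]
if A and W: print(tri(a,big(A),w,big(W)))
if A: print(onz(a,*big(A),.16))
if W: print(onz(w,*big(W),.16))
E
```

```text
[ 0.56115759 -0.19854014  0.23793732] [ 0.21307186  0.08492709 -0.1448409 ] 32.775 [-0.54  0.46  1.17  0.    1.51 -0.54]
[([7, 9, 8, 6, 38], array([286.7, 245.4]))] [([23, 21, 29, 27, 618], array([315.2, 213.1]))] [286.55839507 244.57271984] [313.66515615 214.63012787]
(array([ 0.56141875, -0.19925893,  0.15573493]), np.float64(0.0006429867049662333))
[ 0.56279825 -0.20112838  0.16      ]
[ 0.561698   -0.19754761  0.16      ]
```

The tip is now at (0.5615, −0.199), z≈0.157, on the cup axis, so the float is upright and home. Next I go to the pin.

>>> step_arm(
  hand=[-0.15,-0.15,-0.15,-0.15,-0.15,-0.15,-0.15,-0.15,-0.15,-0.15,-0.44,-0.44,-0.44],
  translation=[
    [0.4,0.76,0.2],
    [0.4,0.76,0],
    [0.4,0.76,0],
    [0.4,0.76,0],
    [0.4,0.75,0],
    [0.4,0.75,0],
    [0,0,-0.5],
    [0,0,-0.6],
    [0,0,-0.6],
    [0,0,-0.26],
    [0,0,0],
    [0,0,0],
    [0,0,0],
  ],
  spin=[0.4,0.4,0.4,0.4,0.4,0.4,0,0,0,0,0,0,0],
)

```text
t: 34.4
tool_pos: [0.6215, -0.0853, 0.1954]
tcp_rot: [2.026, 2.4, 0.001]
contact_force: [-0.2, 0.6, -0.2]
opening: 0.0241
gripper_force: 0.0
```

```bash
python3 - <<'E'
from h import *
st=read_state(); print(st['tool_pos'],st['opening'],st['contact_force'])
H=np.array([.6407,-.198]);p=st['tool_pos'][:2]; v=p-H; r=np.hypot(*v);a0=np.arctan2(v[1],v[0]);N=20;D=np.pi-a0;print('r',r,D)
pts=[H+r*np.array([np.cos(a0+k*D/N),np.sin(a0+k*D/N)]) for k in range(N+1)]
print((np.diff(pts,axis=0)/.025).round(2).tolist(), D/N*57.2958/4)
E
```

```text
[ 0.62154046 -0.08525897  0.19535128] 0.02414509678990926 [-0.24547984  0.64050494 -0.17227475]
r 0.11435745379974795 1.4024616655241013
[[-0.31, -0.06], [-0.31, -0.09], [-0.3, -0.11], [-0.29, -0.13], [-0.28, -0.15], [-0.27, -0.17], [-0.26, -0.19], [-0.25, -0.21], [-0.23, -0.22], [-0.22, -0.24], [-0.2, -0.25], [-0.18, -0.27], [-0.16, -0.28], [-0.14, -0.29], [-0.12, -0.3], [-0.1, -0.3], [-0.08, -0.31], [-0.06, -0.32], [-0.03, -0.32], [-0.01, -0.32]] 1.0044395386941976
```

>>> step_arm(
  hand=[-0.44,-0.44,-0.44,-0.44,-0.44,-0.44,-0.44,-0.44,-0.44,-0.44,-0.44,-0.44,-0.44,-0.44,-0.44,-0.44,-0.44,-0.44,-0.44,-0.44],
  translation=[
    [-0.31,-0.06,0],
    [-0.31,-0.09,0],
    [-0.3,-0.11,0],
    [-0.29,-0.13,0],
    [-0.28,-0.15,0],
    [-0.27,-0.17,0],
    [-0.26,-0.19,0],
    [-0.25,-0.21,0],
    [-0.23,-0.22,0],
    [-0.22,-0.24,0],
    [-0.2,-0.25,0],
    [-0.18,-0.27,0],
    [-0.16,-0.28,0],
    [-0.14,-0.29,0],
    [-0.12,-0.3,0],
    [-0.1,-0.3,0],
    [-0.08,-0.31,0],
    [-0.06,-0.32,0],
    [-0.03,-0.32,0],
    [-0.01,-0.32,0],
  ],
  spin=[1,1,1,1,1,1,1,1,1,1,1,1,1,1,1,1,1,1,1,1],
)

```text
t: 36.9
tool_pos: [0.5265, -0.1986, 0.1952]
tcp_rot: [0.006, 3.141, -0.0]
contact_force: [0.9, 1.2, 0.4]
opening: 0.0237
gripper_force: 0.2
```

>>> step_arm(
  hand=[-0.44,-0.44,-0.44,-0.44],
  translation=[
    [0,-0.08,0],
    [0,-0.08,0],
    [0,-0.04,0],
    [0,0,0],
  ],
  spin=[0,0,0,0],
)

```text
t: 37.4
tool_pos: [0.5264, -0.202, 0.1949]
tcp_rot: [-0.009, -3.142, -0.004]
contact_force: [-0.4, 6.6, 1.2]
opening: 0.0241
gripper_force: 3.1
```

>>> step_arm(
  hand=[-0.44,-0.44,-0.44],
  translation=[
    [0,-0.06,0],
    [0,0,0],
    [0,0,0],
  ],
  spin=[0,0,0],
)

```text
t: 37.78
tool_pos: [0.5264, -0.2023, 0.1949]
tcp_rot: [-0.008, -3.141, -0.007]
contact_force: [-0.1, 12.0, 3.6]
opening: 0.0237
gripper_force: 6.0
```

>>> step_arm(
  hand=[-0.44,-0.3,-0.3,-0.3,-0.3,-0.3,-0.3,-0.3,-0.3,-0.3,-0.3],
  translation=[
    [0,0.15,0],
    [0,0.05,0],
    [0,0,0],
    [0,0,0.6],
    [0,0,0.8],
    [0,0,0.8],
    [-0.8,0,0.8],
    [-0.8,0,0],
    [-0.8,0,0],
    [-0.8,0,0],
    [0,0,0],
  ],
  spin=[0,0,0,0,0,0,0,0,0,0,0],
)

```text
t: 39.15
tool_pos: [0.4459, -0.2001, 0.2711]
tcp_rot: [0.011, 3.14, -0.002]
contact_force: [0.2, 0.8, -0.4]
opening: 0.0299
gripper_force: 0.0
```

```bash
python3 - <<'E'
from h import *
a=snap('scene');b=snap('top');w=snap('wrist');st=read_state();print(st['tool_pos'],st['contact_force'],st['t'])
def red(s,X,r):
    x,y=proj(s,X).astype(int)-r;hs=cv2.cvtColor(s['img'],cv2.COLOR_RGB2HSV)[y:y+2*r,x:x+2*r]
    m=cv2.inRange(hs,(0,170,60),(5,255,255))|cv2.inRange(hs,(172,170,60),(180,255,255)); p=np.argwhere(m)[:,::-1]+[x,y]; return p.mean(0) if len(p) else None
X=[.5267,-.197,.19]; A=red(a,X,10);W=red(w,X,30);B=red(b,X,10);print(A,W,B)
for p in((a,A,w,W),(a,A,b,B)):
    if p[1] is not None and p[3] is not None:
        P,e=tri(*p);v=P[:2]-[.6407,-.198];print(P,e,'ang',np.pi-np.arctan2(v[1],v[0])%(2*np.pi),np.hypot(*v))
k=lambda s,X,r,z:cv2.resize(s['img'][max(int(proj(s,X)[1])-r,0):int(proj(s,X)[1])+r,int(proj(s,X)[0])-r:int(proj(s,X)[0])+r],(z,z),interpolation=2)
Y=[.56,-.199,.1];cv2.imwrite('pics/fin.png',np.hstack([k(a,Y,45,390),cv2.resize(w['img'],(390,390))])[:,:,::-1])
E
```

```text
[ 0.44696952 -0.2001304   0.27028689] [ 0.43750687 -0.15770249 -0.55803646] 39.3
[276.875  231.5625] [317.87188612 301.74911032] None
[ 0.52477643 -0.19836227  0.19626406] 0.0020503661651625664 ang -0.003125043233746627 0.11592413946132045
```

View pics/fin.png

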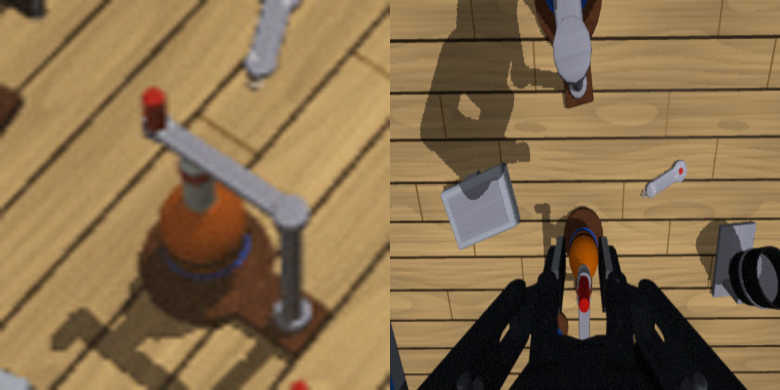

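The keeper lies over the upright float, with the pin at crop (153,100) and an angle of about 0. The push met a hard stop, the gripper is clear and the bystanders are untouched.

```bash
python3 -c "from workcell import hand_in;print(hand_in())"
```

```text
the job is handed in; nothing more can be done
None
```

The job is handed in: the float is released upright and home in the blue cup of the mid-size stand, the keeper arm is back against its stop over the float, and the mug, fly box, dispenser and spoon lure were not touched; last clock reading 39.3 s.

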